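# Slide the tube pan onto the heating place and set the heat

## Task

On the white warming plate, slide the saucepan of tubes, without lifting or tipping it, onto the place marked with several rings inside one another, centred on the rings and with its handle pointing straight out over the plate's front edge (the edge towards the robot). Let go of it, then push the slider on the control box until the line on its grip is level with the small dark metal pointer beside the track. Leave the beaker and the jar at the back of the plate standing where they are.

Things in the scene. Friction and masses are not known exactly. Their poses are not given: they have to be found in the camera images.
- pan: Loose steel saucepan on the warming plate, 0.35 to 0.65 kg: 100 mm across, 66 mm high, holding a standing bundle of black-capped tubes (part of it, 60 mm across, tops 91 mm above the pan's underside). Its one straight black handle, a level bar 18 mm wide and 12 mm thick, runs along the pan's -x axis to 164 mm from the pan's centre. Origin: centre of the underside; z up.
- pan_handle (a point): Point on the pan's handle at mid thickness, 108 mm from the pan's centre along its -x axis and 54 mm above the underside; the place to take it.
- plate: Fixed warming plate: white, 240 x 420 mm, 40 mm high, flat dark top with three places in a row along its y axis, 130 mm apart, each a white ring 120 mm across. Origin: on the table under the centre of the middle place; x points to the back edge (145 mm away; the front edge is 95 mm away on the -x side), z up. The top is at z = 40 mm.
- heat_mark: The heating place, which the pan must get to: of the three places, the one with several white rings inside one another (120, 86 and 52 mm across) and a white dot at the centre. A drawing only, flat. Origin: its centre, on the plate's top (z = 40 mm).
- rest_mark: The resting place, not wanted: a place with a white bar inside its single ring. A drawing only. Origin: its centre, on the plate's top.
- control: The control box, fixed, to the left or the right of the plate: white, 220 x 130 mm, 40 mm high. Origin: centre of its underside; x points along the slider's track, away from the robot; y to the left.
- slider (a joint): Travel of the slider grip along the control box's +x axis (away from the robot), 0 to 0.12 m; it stays where it is left, about 2 N to move. At value q the grip's middle lies at x = -0.06 + q m in the control box's frame, y = 0.
- slider_top (a point): Middle of the top of the slider's black grip, on its white line. The grip is a block 20 mm along the track, 60 mm across it, 40 mm high above the control box's top; this point is 80 mm above the table.
- pointer: Small dark metal set-point pointer fixed on the control box beside the track, on the box's left: 6 mm thick along the track, 8 mm high, 26 mm long. Origin: near its tip, 36 mm left of the track's middle line, on the box's top; its x axis is along the track. The slider is set when slider_top has the same x in this frame.
- notebook: Bystander, fixed: black notebook 200 x 140 x 30 mm with a stapler on it (up to 70 mm high), on the side of the plate where the control box is not. Origin: centre of underside.
- beaker: Bystander, loose: small clear beaker, 48 mm across, 60 mm high, standing on the back strip of the plate. Origin: centre of underside.
- bottle: Bystander, loose: brown jar with black cap, 44 mm across, 95 mm high, standing on the back strip of the plate. Origin: centre of underside.

How it is judged:
On the way, in this order (a step that is already met when the one before it is completed fails the run):
1. the pan stands, let go and at rest, centred on the heating place, handle straight out to the front (horizontal distance between pan and heat_mark below 0.01 m and angle between the x axis of pan and the x axis of plate, either way round below 0.2 rad and x of pan_handle in the frame of plate below -0.05 m and z of pan in the frame of plate between 0.036 and 0.044 m and linear speed of pan below 0.02 m/s and contact force between the arm and pan below 0.1 N), for 0.2 s.
2. the line on the slider's grip is level with the pointer (x of slider_top in the frame of pointer between -0.005 and 0.005 m), for 0.2 s.
At the end, for the whole second after the job is handed in: The pan stands flat and still on the plate, its centre within 10 mm of the centre of the heating place, its handle pointing to the plate's front edge within 0.2 rad (11 degrees) of square; the slider's line is within 5 mm of the pointer along the track; pan and slider are let go (all of step 1 and all of step 2 and contact force between the arm and control below 0.1 N); the robot touches nothing.
It fails at once if the pan is lifted more than 8 mm off the plate (z of pan in the frame of plate above 0.048 m).
It fails at once if the pan is tipped more than 0.12 rad (7 degrees) (angle between pan's own z axis and vertical above 0.12 rad).
It fails at once if the beaker or the jar is moved more than 20 mm or tipped (distance of any of beaker, bottle from where it was at the start of the episode above 0.02 m or angle between any of beaker, bottle's own z axis and vertical above 0.3 rad).
It also fails if it takes over 56 s, if anything falls off the work surface, if the arm or the gripper's body presses on something with over 40 N, if the wrist force passes 120 N, or if a joint passes its speed limit or range.

## Robot

A 6-joint arm with a two-finger parallel gripper is mounted at the origin on the work surface. World frame = base frame: x ahead of the robot, y to its left, z up, the work surface at z = 0. Lengths are in m, angles in rad, forces in N, time in s.
With the tool pointing down it reaches from about 0.3 to 0.775 m from the base axis. Payload 14.6 kg.
Tool frame: the origin (TCP) lies between the finger pads; the fingertips stand 8 mm ahead of it and the grasp point (between the pads) lies 11 mm behind it; z points along the fingers, y is the line along which they close (so a half turn about z gives the same grasp; the last joint's range is limited). The gripper opens to 94 mm and grips with 3 to 60 N. Pads are 16 mm wide; open, the fingers measure 119 mm over their backs; the gripper's body (75 mm by 177 mm) begins 78 mm behind the grasp point.
Start: joints at [-1.196, 0.3, 1.521, -0, 1.321, -0.067], TCP at [0.235, -0.497, 0.213] pointing down, gripper open.
Joint ranges: [-3.03, 3.03], [-0.79, 2.21], [0.23, 2.52], [-1.04, 4.18], [0, 3.07], [-2.55, 2.55]. Speed limits (rad/s): [2.22, 2.22, 2.57, 3.14, 3.14, 3.14].

## Interface

Orientations are given as a rotation vector (axis times angle).
In Python, from station import * gives the robot as it stands.
- The arm moves only by the tool apply_moves, never from a script. Its argument "commands" is a list of rows, each a list of 5 numbers: the shift along the tool's x, y, z in mm, then the turn about the tool's z in degrees, then the closure, from -1 (fully open) to 1 (shut). A call has 1 to 12 rows; each row shifts and turns the commanded pose from where the row before left it, along the tool's axes as they then stand; what a row does not reach is not made up. A row lasts 1/8 s, in which the tool goes at most 62.5 mm and 10.7 degrees, less where a joint would pass 70% of its speed; a pose out of reach is approached as far as the arm can. A call with a gripper value outside its range is refused whole. The fingers move at their own pace and stop on an object; the grip force is fixed at half the most. Time passes only in rows, so rows that do not move let the fingers close. It gives the time, the measured TCP pose, the force, the opening and the grip force at its end, in the units of the state.
- sense(): the state, without advancing time (a new reading comes with each control period).
- camera(name): name is "side" or "top" or "wrist"; returns a dict with "pixels" (384x512x3 uint8, blue, green, red), "intrinsics" (3x3 intrinsics, pixels), "xyz" and "rotation" of the camera in the world. Camera axes: x right, y down, z forward; pixel columns grow to the right and rows downward; lengths in m; the calibration is good to about 2 mm. The wrist camera is an equidistant fisheye: a pixel r from the principal point sees the ray r / f radians off the axis. A picture is of the moment at which its call begins. There is no depth.
- close_job(): hands the job in; it is judged then, once.
The state is a dict: "time_s": time; "joints": joint angles; "qd": joint speeds; "joint_torque": joint torques, N m; "tool_pos": TCP position; "orientation": TCP orientation; "ft_force": force on the tool from outside, world axes, zero at the start; "moment": the same for the moment, N m; "opening": finger opening in m; "gripper_force": force on a finger pad.
Only numpy, scipy, OpenCV 4.12 (cv2) and the standard library are available. Lean on these libraries where they do the work, as an engineer would, in place of code of your own. Each camera call takes 0.05 s, during which the arm holds its last target. There are 200 camera calls.

## Working session

There is one attempt and no reset: what is moved stays moved. The work goes in short steps, Python scripts to look and compute and a tool call to move; the robot and the scene stay as the last step left them, time stands still between calls to the robot, and variables do not carry over. Pictures are saved under pics/ and viewed, at most 10 in all, crops included, and the job is handed in when it is done.

Besides the shell and the picture viewer there is one more tool, called after "Request:" by a JSON object that holds its "name" and its "arguments". apply_moves: Moves the arm, as the interface text tells. Its arguments: {"type":"object","properties":{"commands":{"type":"array"}},"required":["commands"]}

```bash
mkdir -p pics; cat > h.py <<'E'
from station import *
import numpy as np, cv2
from scipy.spatial.transform import Rotation as R
def ray(c,u,v,fish=False):
    K=np.array(c["intrinsics"]); x=(u-K[0,2])/K[0,0]; y=(v-K[1,2])/K[1,1]
    if fish:
        r=np.hypot(x,y); d=np.array([x/r*np.sin(r),y/r*np.sin(r),np.cos(r)]) if r>1e-9 else np.array([0,0,1.])
    else: d=np.array([x,y,1.])
    Rm=np.array(c["rotation"]); Rm=Rm if Rm.shape==(3,3) else R.from_rotvec(Rm).as_matrix()
    return np.array(c["xyz"]),Rm@d/np.linalg.norm(d)
def onz(c,u,v,z,fish=False):
    o,d=ray(c,u,v,fish); return (o+d*(z-o[2])/d[2])
def tri(c1,p1,c2,p2,f1=False,f2=False):
    o1,d1=ray(c1,*p1,f1);o2,d2=ray(c2,*p2,f2)
    s=np.linalg.lstsq(np.c_[d1,-d2],o2-o1,rcond=None)[0]
    a,b=o1+s[0]*d1,o2+s[1]*d2; return (a+b)/2,np.linalg.norm(a-b)
E
python3 - <<'E'
from h import *
import pickle
C={n:camera(n) for n in("top","side","wrist")}
pickle.dump(C,open("c0.pkl","wb"))
for n,c in C.items(): cv2.imwrite(f"pics/{n}0.png",c["pixels"]); print(n,c["intrinsics"],c["xyz"],c["rotation"])
print(sense())
E
```

```text
top [[457.7178203    0.         252.1974305 ]
 [  0.         457.7178203  195.10786104]
 [  0.           0.           1.        ]] [0.37326974 0.01363952 1.21103452] [-2.12698771  2.1434452  -0.18644092]
side [[356.58932114   0.         257.13868181]
 [  0.         356.58932114 193.52649362]
 [  0.           0.           1.        ]] [0.32162027 0.78318056 0.62369172] [-0.41166642  2.61656656 -1.41059142]
wrist [[297.31863964   0.         253.78741382]
 [  0.         297.31863964 190.9463773 ]
 [  0.           0.           1.        ]] [ 0.29567061 -0.46775888  0.38466954] [ 2.48520556 -1.57466528 -0.18385434]
{'time_s': 0.15, 'joints': array([-1.19559747e+00,  3.00318190e-01,  1.52140248e+00,  1.15375699e-05,
        1.32066497e+00, -6.65951922e-02]), 'qd': array([ 0.00217456, -0.00220346, -0.0020729 , -0.00074356, -0.00178612,
       -0.00025611]), 'joint_torque': array([ 2.56314861e-04, -5.31965017e+01, -3.52825356e+01,  7.07752118e-02,
        2.35906988e-02, -1.14177735e-04]), 'tool_pos': array([ 0.23509918, -0.49703304,  0.21304576]), 'orientation': array([-3.06449082e+00, -6.88162019e-01,  1.74045412e-04]), 'ft_force': array([-0.08414131, -0.34364487,  0.2288844 ]), 'moment': array([ 0.02164317, -0.04067593, -0.05516911]), 'gripper_force': 0.0, 'opening': 0.09406065593980312}
```

View pics/top0.png

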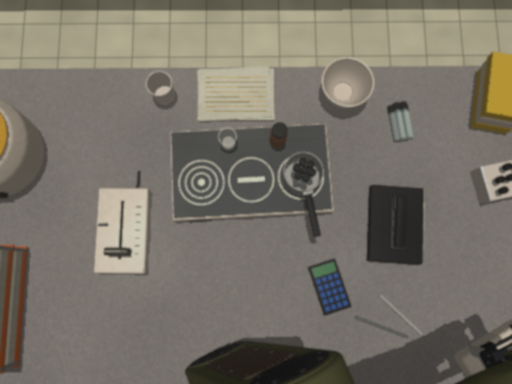

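View pics/side0.png

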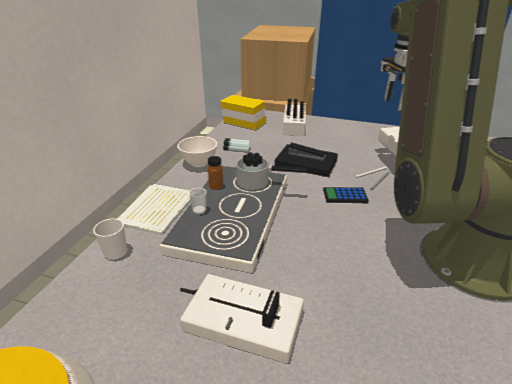

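The top view (up = +x, left = +y) shows the heat rings at (201,182), the bar at (251,180), and the pan at (301,177) with its handle end near (316,235). The slider grip is at (118,252) and the pointer at (103,225). The side view shows the same things: rings at (225,234), pan at (252,172), slider at (271,308), pointer at (229,323).

```bash
python3 - <<'E'
from h import *
import pickle
C=pickle.load(open("c0.pkl","rb")); t,s=C["top"],C["side"]
def blobs(c,box,lo,hi,amin,tree=cv2.RETR_LIST):
    x0,y0,x1,y1=box; g=cv2.cvtColor(c["pixels"],cv2.COLOR_BGR2GRAY)
    g=cv2.resize(g[y0:y1,x0:x1],None,fx=4,fy=4,interpolation=cv2.INTER_CUBIC)
    m=cv2.inRange(g,lo,hi); cs,_=cv2.findContours(m,tree,cv2.CHAIN_APPROX_NONE)
    return [((k.reshape(-1,2)+.5)/4-.5+[x0,y0]).astype(np.float32) for k in cs if cv2.contourArea(k)>amin*16]
def show(n,c,L,z):
    for k in L:
        (e,ax,an)=cv2.fitEllipse(k); r=cv2.minAreaRect(k); print(n,np.round(e,2),np.round(ax,1),"rect",np.round(r[0],1),np.round(r[1],1),round(r[2],1),np.round(onz(c,*e,z),4))
print("rings"); show("t",t,blobs(t,(172,152,228,210),130,255,8),.04); show("s",s,blobs(s,(195,212,256,254),130,255,8),.04)
print("mid"); show("t",t,blobs(t,(226,154,275,206),130,255,8),.04)
print("right");show("t",t,blobs(t,(274,148,328,206),130,255,8),.04)
print("plate"); show("t",t,blobs(t,(165,118,336,230),0,110,800),.04)
print("dark pan");show("t",t,blobs(t,(285,150,330,245),0,45,30),.1)
print("control");show("t",t,blobs(t,(80,170,160,290),150,255,500),.04)
print("ctrl dark");show("t",t,blobs(t,(97,192,145,270),0,70,3),.05)
print("ctrl dark side");show("s",s,blobs(s,(200,285,295,338),0,70,3),.05)
def crop(n,c,b,f): cv2.imwrite(n,cv2.resize(c["pixels"][b[1]:b[3],b[0]:b[2]],None,fx=f,fy=f,interpolation=cv2.INTER_CUBIC))
a=cv2.resize(t["pixels"][140:250,270:340],(350,550),interpolation=cv2.INTER_CUBIC)
b=cv2.resize(t["pixels"][180:280,90:160],(385,550),interpolation=cv2.INTER_CUBIC)
cv2.imwrite("pics/crop1.png",np.hstack([a,b]))
E
```

```text
rings
t [171.98 193.8 ] [ 0.9 24.7] rect [172.1 191.1] [23.  1.] 90.0 [0.5784 0.2152 0.04  ]
t [200.98 181.75] [7.2 7.4] rect [201.  181.8] [7.2 7.2] 90.0 [0.6097 0.1403 0.04  ]
t [200.88 181.88] [16.4 16.7] rect [200.8 181.8] [16.4 16.6] 45.0 [0.6094 0.1406 0.04  ]
t [200.84 181.82] [19.7 20.3] rect [200.8 181.8] [19.8 20.2] 90.0 [0.6096 0.1407 0.04  ]
t [200.94 181.96] [29.2 29.8] rect [200.9 181.9] [29.  29.7] 45.0 [0.6092 0.1404 0.04  ]
t [200.98 181.97] [32.5 33.4] rect [200.9 181.9] [32.7 33.2] 45.0 [0.6092 0.1403 0.04  ]
t [200.98 182.  ] [41.8 43. ] rect [200.9 181.9] [41.9 42.8] 45.0 [0.6091 0.1403 0.04  ]
t [200.93 182.13] [45.3 46.3] rect [200.9 182.2] [45.2 46. ] 90.0 [0.6087 0.1404 0.04  ]
s [197.95 252.02] [ 2.7 21.3] rect [202.6 251.8] [ 3.2 16. ] 90.0 [0.6442 0.2234 0.04  ]
s [224.72 232.53] [4.9 8.2] rect [224.6 232.5] [4.8 8. ] 90.0 [0.6109 0.1365 0.04  ]
s [224.7  232.78] [10.7 16.6] rect [224.8 232.9] [16.8 11. ] 0.0 [0.6106 0.1374 0.04  ]
s [224.71 232.86] [13.6 21.6] rect [224.8 232.9] [13.5 21.8] 90.0 [0.6104 0.1377 0.04  ]
s [224.67 233.14] [19.2 30.1] rect [2
[... 1463 characters left out ...]
.7] 45.0 [0.6088 0.1405 0.04  ]
t [250.71 179.3 ] [46.7 47.6] rect [250.7 179.4] [47.2 47. ] 45.0 [0.6153 0.0106 0.04  ]
t [253.97 174.72] [ 98.3 208.2] rect [251.8 176.4] [109.9 159.5] 88.4 [0.6275 0.002  0.04  ]
dark pan
t [303.56 172.04] [ 4.2 18.2] rect [302.9 171.8] [18.9  4.7] 16.2 [ 0.6204 -0.1207  0.1   ]
control
t [121.26 230.8 ] [ 54.9 104.6] rect [120.6 230.1] [50.3 86.3] 2.7 [0.4832 0.3428 0.04  ]
ctrl dark
t [118.66 252.11] [ 7.5 22.9] rect [117.8 253.7] [ 6.7 24.9] 79.5 [0.4286 0.3444 0.05  ]
t [120.13 247.93] [2.3 3.5] rect [120.1 248.4] [3.2 2.5] 45.0 [0.4391 0.3411 0.05  ]
ctrl dark side
s [273.77 320.76] [42.  57.5] rect [245.6 311.6] [36.1 69.2] 83.7 [0.4195 0.361  0.05  ]
```

View pics/crop1.png

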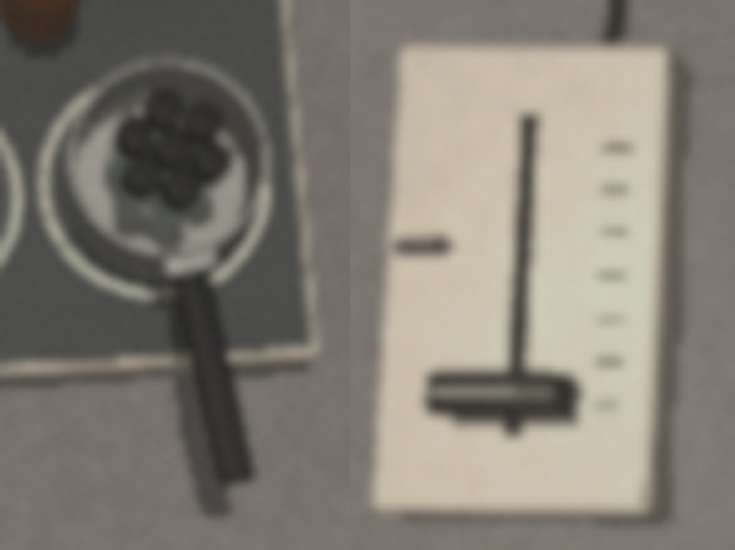

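```bash
python3 - <<'E'
from h import *
import pickle
C=pickle.load(open("c0.pkl","rb")); t,s=C["top"],C["side"]
for p in[(308,196.2),(316.8,235.8)]: print(onz(t,*p,.1))
print("top heat/side",tri(t,(200.95,181.9),s,(224.67,233.2)))
# pan rim ellipse centre in crop ~ (165,170)/5
print(onz(t,270+170/5,140+173/5,.106))
# control: pointer, slider line
q=lambda x,y:(90+x/5.5,180+y/5.5)
P=lambda x,y,z:onz(t,90+(x-350)/5.5,180+y/5.5,z)
print("ptr",P(422,245,.048),"line",P(492,392,.08),"track",P(529,118,.04),P(515,430,.04))
T=R.from_rotvec(sense()["orientation"]).as_matrix();print(T)
a=cv2.resize(s["pixels"][140:200,230:330],(800,480),interpolation=cv2.INTER_CUBIC);cv2.imwrite("pics/crop2.png",a)
E
```

```text
[ 0.55943015 -0.13001247  0.1       ]
[ 0.46182079 -0.14859248  0.1       ]
top heat/side (array([0.60927678, 0.14030426, 0.04116843]), np.float64(0.000351591998001493))
[ 0.61257819 -0.12090231  0.106     ]
ptr [0.49880264 0.38737643 0.048     ] line [0.42931438 0.342851   0.08      ] track [0.5592334  0.34250458 0.04      ] [0.41381883 0.34318421 0.04      ]
[[ 9.03987285e-01  4.27559247e-01 -2.80191955e-04]
 [ 4.27559334e-01 -9.03986983e-01  7.41910906e-04]
 [ 6.39209881e-05 -7.90476712e-04 -9.99999686e-01]]
```

View pics/crop2.png

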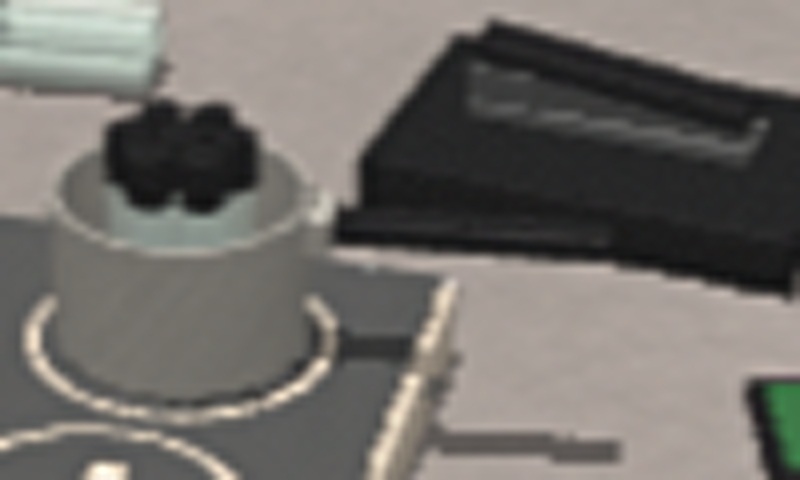

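The side crop shows the handle clear of the plate, from about (272,168) to (306,169) in full-image pixels. I'm moving over the handle and will check it with the wrist camera.

Request:
{"name": "apply_moves", "arguments": {"commands": [[41, -20.4, 0, 0, -1], [41, -20.4, 0, 0, -1], [41, -20.4, 0, 0, -1], [41, -20.4, 0, 0, -1], [41, -20.4, 0, 0, -1], [41, -20.4, 0, 0, -1], [41, -20.4, 0, 0, -1], [41, -20.4, 0, 0, -1], [41, -20.4, 0, 0, -1], [41, -20.4, 0, 0, -1], [0, 0, 0, 7.25, -1], [0, 0, 0, 7.25, -1]]}}

```text
time_s: 1.65
tool_pos: [0.5187, -0.1368, 0.2131]
orientation: [-3.128, -0.291, 0.001]
ft_force: [0.2, -0.7, -0.8]
opening: 0.0936
gripper_force: 0.0
```

Request:
{"name": "apply_moves", "arguments": {"commands": [[0, 0, 0, 0, -1], [0, 0, 0, 0, -1]]}}

```text
time_s: 1.9
tool_pos: [0.5185, -0.1376, 0.2134]
orientation: [-3.127, -0.3, 0.0]
ft_force: [-0.3, -0.1, -0.5]
opening: 0.0944
gripper_force: 0.0
```

```bash
python3 - <<'E'
from h import *
import pickle
c=camera("wrist"); pickle.dump(c,open("w1.pkl","wb")); cv2.imwrite("pics/w1.png",c["pixels"])
s=sense();print(s["time_s"],s["tool_pos"],R.from_rotvec(s["orientation"]).as_matrix()[:,0],c["xyz"])
E
```

```text
1.95 [ 0.51848626 -0.13755713  0.21340435] [ 9.81840509e-01  1.89708219e-01 -8.49580940e-05] [ 0.5841701  -0.12382211  0.38507265]
```

View pics/w1.png

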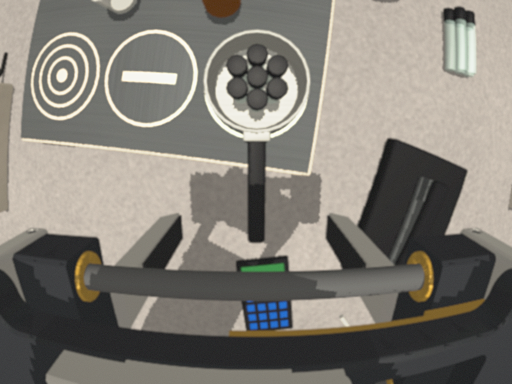

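The wrist picture shows the handle running straight down the image from (257,138) to (257,241), aligned between the fingers. The pan rim is at (257,84) and the heat rings at (62,75).

```bash
python3 - <<'E'
from h import *
import pickle
c=pickle.load(open("w1.pkl","rb")); t=pickle.load(open("c0.pkl","rb"))["top"]
g=cv2.cvtColor(c["pixels"],cv2.COLOR_BGR2GRAY)
rows=[145,170,200,220,236]; pts=[]
for r in rows:
    x=np.where(g[r,240:275]<55)[0]+240; pts.append((x.min(),x.max(),r)); 
print(pts)
col=g[225:255,256];print(col)
for L,Rr,r in pts: print(onz(c,(L+Rr)/2,r,.1,True), "width",np.linalg.norm(onz(c,L-.5,r,.1,True)-onz(c,Rr+.5,r,.1,True)))
for e in (240.,241.5): print("end tri",tri(c,(257,e),t,(316.8,235.8),True))
print("near tri",tri(c,(257,140),t,(308,196.2),True))
for z in(.04,): print("heat",onz(c,62.5,75.5,z,True), tri(c,(62.5,75.5),t,(200.95,181.9),True))
E
```

```text
[(np.int64(249), np.int64(264), 145), (np.int64(249), np.int64(263), 170), (np.int64(249), np.int64(264), 200), (np.int64(249), np.int64(263), 220), (np.int64(249), np.int64(263), 236)]
[ 34  35  36  35  33  35  33  33  31  35  28  32  34  32  30  31  45  99
 156 188 195 195 198 201 200 199 199 202 201 203]
[ 0.56327756 -0.13035484  0.1       ] width 0.015329150812936872
[ 0.53930878 -0.13452145  0.1       ] width 0.014560518331594533
[ 0.50984794 -0.14076177  0.1       ] width 0.015881983731117665
[ 0.4891871  -0.14428671  0.1       ] width 0.015174125870988441
[ 0.47205145 -0.14763455  0.1       ] width 0.015445745553607039
end tri (array([ 0.4627996 , -0.15051851,  0.08757627]), np.float64(0.00022293071950538242))
end tri (array([ 0.4625053 , -0.15028981,  0.09094933]), np.float64(0.0007481446676950991))
near tri (array([ 0.5654924 , -0.13231021,  0.06872674]), np.float64(0.0038555571354557004))
heat [0.61132931 0.14106288 0.04      ] (array([0.61032079, 0.14057167, 0.04018614]), np.float64(0.0020339602672056274))
```

Request:
{"name": "apply_moves", "arguments": {"commands": [[0, 1, 30, 0, -1], [0, 0, 30, 0, -1], [0, 0, 30, 0, -1], [0, 0, 25, 0, -1], [0, 0, 15, 0, -1], [0, 0, 0, 0, -1], [0, 0, 0, 0, 0], [0, 0, 0, 0, 0.4], [0, 0, 0, 0, 0.7], [0, 0, 0, 0, 1], [0, 0, 0, 0, 1], [0, 0, 0, 0, 1]]}}

```text
time_s: 3.45
tool_pos: [0.5188, -0.1385, 0.0834]
orientation: [-3.128, -0.296, 0.0]
ft_force: [0.8, 0.1, 0.8]
opening: 0.0373
gripper_force: 0.0
```

Request:
{"name": "apply_moves", "arguments": {"commands": [[0, 0, 0, 0, 1], [0, 0, 0, 0, 1], [0, 0, 0, 0, 1]]}}

```text
time_s: 3.82
tool_pos: [0.5188, -0.1385, 0.0834]
orientation: [3.128, 0.296, 0.0]
ft_force: [0.4, -1.1, -0.8]
opening: 0.0177
gripper_force: 30.0
```

```bash
python3 - <<'E'
from h import *
c=camera("wrist"); cv2.imwrite("pics/w2.png",c["pixels"])
np.save("w2",c,allow_pickle=True)
s=sense();M=R.from_rotvec(s["orientation"]).as_matrix();print(s["tool_pos"],M[:,0],s["ft_force"],s["moment"],s["opening"])
E
```

```text
[ 0.5187303  -0.13850045  0.0834132 ] [ 9.82276344e-01  1.87438474e-01 -5.30425086e-05] [ 0.05314114 -0.42075359 -1.71774327] [-0.12452095  0.01412572 -0.17929518] 0.018022331066515518
```

View pics/w2.png

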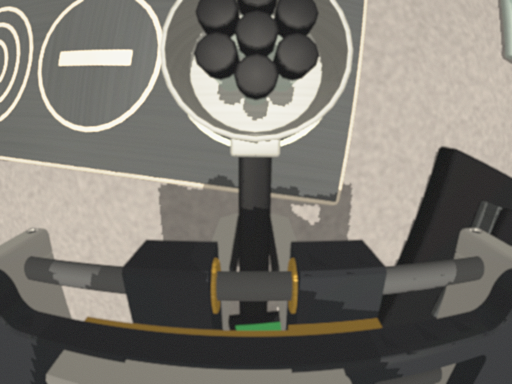

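The fingers hold the handle at 18 mm, and the near rim is at about (256,137).

```bash
python3 - <<'E'
from h import *
c=np.load("w2.npy",allow_pickle=True).item()
s=sense();g0=s["tool_pos"][:2]; y0=np.arctan2(.18744,.98228)
a=onz(c,255,137,.106,True); print("rim near",a, "dist from tcp",np.linalg.norm(a[:2]-g0))
for r in (134,137,140): print(np.linalg.norm(onz(c,255,r,.106,True)[:2]-g0)+.05)
d=.107; u=lambda y:np.array([np.cos(y),np.sin(y)])
p0=g0+d*u(y0); p1=np.array([.6097,.1405]); y1=np.radians(2.8)
w=np.array([.4,.8]+[1]*16+[.8,.4]);f=np.r_[0,np.cumsum(w)/w.sum()]
P=[p0+(p1-p0)*k-d*u(y0+(y1-y0)*k) for k in f]
for i in range(20):
    y=y0+(y1-y0)*f[i]; D=(P[i+1]-P[i])*1000; print(round(D@u(y),2),round(D@[np.sin(y),-np.cos(y)],2),round(np.degrees((y0-y1)*(f[i+1]-f[i])),2))
print(p0)
E
```

```text
rim near [ 0.57734256 -0.12685843  0.106     ] dist from tcp 0.05975728835241171
0.11126512322223911
0.10975728835241172
0.10824795927813971
0.75 -5.91 0.17
1.47 -11.83 0.35
1.76 -14.8 0.43
1.65 -14.81 0.43
1.55 -14.82 0.43
1.44 -14.83 0.43
1.33 -14.84 0.43
1.23 -14.85 0.43
1.12 -14.86 0.43
1.01 -14.87 0.43
0.91 -14.88 0.43
0.8 -14.88 0.43
0.69 -14.89 0.43
0.59 -14.89 0.43
0.48 -14.9 0.43
0.37 -14.9 0.43
0.27 -14.9 0.43
0.16 -14.91 0.43
0.04 -11.92 0.35
-0.01 -5.96 0.17
[ 0.62383385 -0.11844445]
```

Request:
{"name": "apply_moves", "arguments": {"commands": [[0.7, -5.9, 0, 0.2, 1], [1.5, -11.8, 0, 0.3, 1], [1.8, -14.8, 0, 0.4, 1], [1.6, -14.8, 0, 0.4, 1], [1.5, -14.8, 0, 0.4, 1], [1.4, -14.8, 0, 0.5, 1], [1.3, -14.8, 0, 0.4, 1], [1.2, -14.9, 0, 0.4, 1], [1.1, -14.9, 0, 0.5, 1], [1.0, -14.9, 0, 0.4, 1]]}}

```text
time_s: 5.12
tool_pos: [0.51, -0.0007, 0.0834]
orientation: [3.136, 0.189, -0.0]
ft_force: [-0.1, -2.1, -1.3]
opening: 0.0175
gripper_force: 30.0
```

Request:
{"name": "apply_moves", "arguments": {"commands": [[0.9, -14.9, 0, 0.4, 1], [0.8, -14.9, 0, 0.4, 1], [0.7, -14.9, 0, 0.4, 1], [0.6, -14.9, 0, 0.5, 1], [0.5, -14.9, 0, 0.4, 1], [0.4, -14.9, 0, 0.4, 1], [0.3, -14.9, 0, 0.5, 1], [0.2, -14.9, 0, 0.4, 1], [0, -11.9, 0, 0.4, 1], [0, -6, 0, 0.3, 1], [0, 0, 0, 0, 1], [0, 0, 0, 0, 1]]}}

```text
time_s: 6.62
tool_pos: [0.5021, 0.1352, 0.0834]
orientation: [-3.14, -0.077, 0.0]
ft_force: [-0.2, 1.4, -1.5]
opening: 0.0178
gripper_force: 30.0
```

```bash
python3 - <<'E'
from h import *
C={n:camera(n) for n in("top","side","wrist")}
np.save("c3",C,allow_pickle=True)
s=sense();M=R.from_rotvec(s["orientation"]).as_matrix();print(s["tool_pos"],np.degrees(np.arctan2(M[1,0],M[0,0])),s["ft_force"],s["opening"])
a=cv2.resize(C["top"]["pixels"][140:250,90:240],None,fx=5,fy=5,interpolation=cv2.INTER_CUBIC)
cv2.imwrite("pics/t3.png",a);cv2.imwrite("pics/w3.png",C["wrist"]["pixels"])
E
```

```text
[0.50212268 0.13513831 0.08342874] 2.805550395350083 [-0.63056174  1.14728656 -0.10504352] 0.01768125072458338
```

View pics/w3.png

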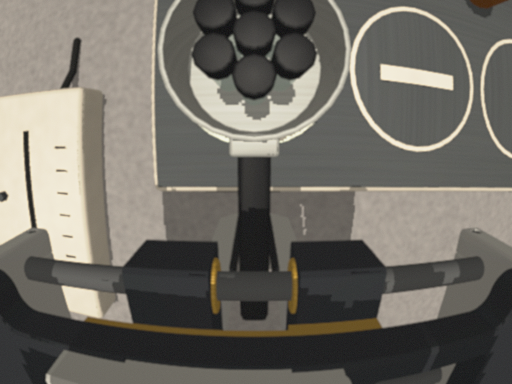

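The pan sits in the rings with the same pose in the gripper (rim at (256,137)), and the handle is square to the front edge. I'm releasing it and checking from above.

Request:
{"name": "apply_moves", "arguments": {"commands": [[0, 0, 0, 0, 0.6], [0, 0, 0, 0, 0], [0, 0, 0, 0, -0.5], [0, 0, 0, 0, -0.5], [0, 0, 0, 0, -0.5], [0, 0, -15, 0, -0.5], [0, 0, -25, 0, -0.5], [0, 0, -35, 0, -0.5], [0, 0, -35, 0, -0.5], [0, 0, -20, 0, -0.5], [0, 0, 0, 0, -0.5], [0, 0, 0, 0, -0.5]]}}

```text
time_s: 8.28
tool_pos: [0.5018, 0.1353, 0.2129]
orientation: [3.141, 0.077, -0.001]
ft_force: [0.3, 0.3, 0.0]
opening: 0.0706
gripper_force: 0.0
```

```bash
python3 - <<'E'
from h import *
C={n:camera(n) for n in("top","side","wrist")}
np.save("c4",C,allow_pickle=True)
s=sense();print(s["tool_pos"],s["ft_force"],s["opening"])
a=cv2.resize(C["wrist"]["pixels"][0:260,130:390],None,fx=2.2,fy=2.2,interpolation=cv2.INTER_CUBIC)
cv2.imwrite("pics/w4.png",a)
E
```

```text
[0.50183622 0.13522989 0.21259519] [ 0.95143462 -0.99309295 -0.86457884] 0.07019167635327575
```

View pics/w4.png

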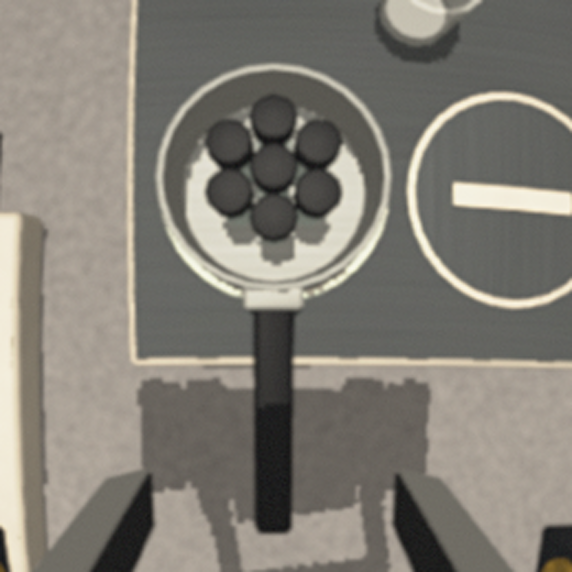

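The rim spans columns 157–391 with its top at row 65 (crop pixels), and the handle is square to the front edge. Next I measure the pan against the rest ring in the same picture.

```bash
python3 - <<'E'
from h import *
from scipy.optimize import least_squares
C=np.load("c4.npy",allow_pickle=True).item(); c=C["wrist"]; c3=C["top"]
g=cv2.cvtColor(c["pixels"],cv2.COLOR_BGR2GRAY)
def fit(P,r=None):
    P=np.array(P)[:,:2]; return np.round(least_squares(lambda q:np.hypot(*(P-q[:2]).T)-(q[2] if r is None else r),[*P.mean(0),.05]).x,4)
rim=[(157,175),(391,175),(275,64),(192,97),(357,97),(165,215),(383,215)]
Q=[onz(c,x/2.2+130-.3,y/2.2-.3,.106,True) for x,y in rim]; print("pan rim",fit(Q),fit(Q,.05))
bb=[(130+x/2.2-.3,y/2.2-.3) for x,y in [(274,312),(273,530)]]; h=[onz(c,*p,.1,True) for p in bb]; print("handle",h,np.degrees(np.arctan2(*(h[0]-h[1])[1::-1])))
# rest ring: bright components on plate
m=(g>125).astype(np.uint8); m[:, :310]=0; m[160:]=0
n,l,st,ce=cv2.connectedComponentsWithStats(m)
for i in range(1,n):
    if 150<st[i,4]<3000:
        ys,xs=np.where(l==i); W=np.array([onz(c,x,y,.04,True) for x,y in zip(xs,ys)]); print(st[i],"rest",fit(W),W.mean(0)[:2])
print("heat from rest: add ~(-.0064,.1299)")
E
```

```text
pan rim [0.6096 0.1413 0.0494] [0.6091 0.1412 0.05  ]
handle [array([0.55010865, 0.13842171, 0.1       ]), array([0.44909353, 0.13396284, 0.1       ])] 2.5274294778573965
[310   0  39  18 434] rest [0.7182 0.0611 0.0123] [0.71697451 0.06355008]
[ 314   41   94  100 1423] rest [0.618  0.011  0.0582] [0.61691029 0.01515316]
[413  56  68  90 971] rest [ 0.6243 -0.119   0.0583] [ 0.62364829 -0.11411961]
[335  82  56  16 663] rest [-68.9134  -3.2492  69.6079] [0.61803221 0.0121071 ]
heat from rest: add ~(-.0064,.1299)
```

The pan is about 2–3 mm off centre and its handle is at 2.5° against the plate's 2.8°, both well within tolerance. Next is the slider.

Request:
{"name": "apply_moves", "arguments": {"commands": [[-6.2, -21.1, 0, 0, -0.5], [-6.2, -21.1, 0, 0, -0.5], [-6.2, -21.1, 0, 0, -0.5], [-6.2, -21.1, 0, 0, -0.5], [-6.2, -21.1, 0, 0, -0.5], [-6.2, -21.1, 0, 0, -0.5], [-6.2, -21.1, 0, 0, -0.5], [-6.2, -21.1, 0, 0, -0.5], [-6.2, -21.1, 0, 0, -0.5], [-6.2, -21.1, 0, 0, -0.5], [0, 0, 0, 0, -0.5], [0, 0, 0, 0, -0.5]]}}

```text
time_s: 9.93
tool_pos: [0.43, 0.3425, 0.2131]
orientation: [3.14, 0.077, -0.001]
ft_force: [0.2, 0.6, 0.3]
opening: 0.0704
gripper_force: 0.0
```

```bash
python3 - <<'E'
from h import *
c=camera("wrist"); np.save("c5",c,allow_pickle=True)
s=sense();print(s["tool_pos"],s["joints"],s["opening"])
cv2.imwrite("pics/w5.png",cv2.resize(c["pixels"][60:300,140:380],None,fx=2.4,fy=2.4,interpolation=cv2.INTER_CUBIC))
E
```

```text
[0.43006429 0.34236352 0.21317708] [ 6.05762553e-01  2.99769835e-01  1.52180292e+00 -1.09169287e-04
  1.32054839e+00  2.12793524e+00] 0.07083056870280237
```

View pics/w5.png

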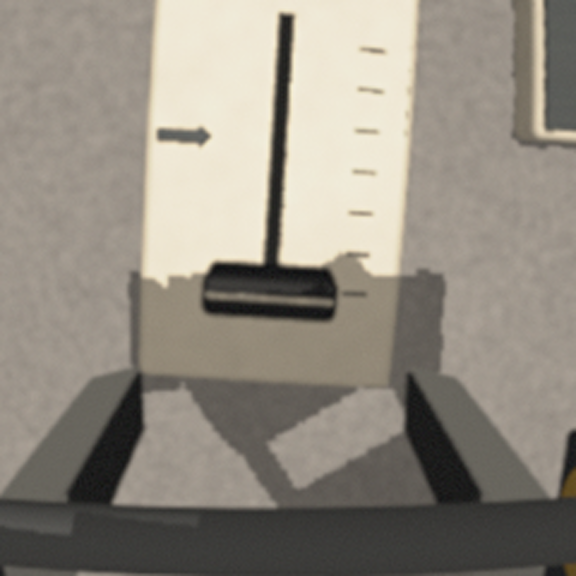

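The line runs (205,292)–(335,298), the pointer lies at (160–210,136) and the track at (287,15)–(271,262), all in crop pixels.

```bash
python3 - <<'E'
from h import *
import pickle
c=np.load("c5.npy",allow_pickle=True).item();t=pickle.load(open("c0.pkl","rb"))["top"]
p=lambda x,y:(140+x/2.4-.3,60+y/2.4-.3)
P=lambda x,y,z:onz(c,*p(x,y),z,True)
print("line mid",P(270,296,.08),"L",P(205,292,.08),"R",P(335,298,.08))
print("ptr",P(207,136,.048),P(165,134.5,.048)); a,b=P(287,15,.04),P(271,262,.04); print("track",a,b,"yaw deg",np.degrees(np.arctan2(*(a-b)[1::-1])))
print("tri line",tri(c,p(270,296),t,(90+(500-350)/5.5,180+392/5.5),True)); print("tri ptr",tri(c,p(185,135.5),t,(90+(422-350)/5.5,180+245/5.5),True))
E
```

```text
line mid [0.43360261 0.34560049 0.08      ] L [0.43403921 0.37405853 0.08      ] R [0.43410469 0.31716261 0.08      ]
ptr [0.50217946 0.37858498 0.048     ] [0.50233746 0.39852333 0.048     ]
track [0.56310505 0.34389548 0.04      ] [0.44228746 0.34573044 0.04      ] yaw deg -0.8701337272173824
tri line (array([0.42991554, 0.34521323, 0.06052485]), np.float64(0.0009122864933295206))
tri ptr (array([0.50127003, 0.39113425, 0.03474176]), np.float64(0.0023017352091301993))
```

Request:
{"name": "apply_moves", "arguments": {"commands": [[2, -2, 0, -9.7, -0.4], [0, 0, 0, -9.7, -0.4], [0, 0, 0, -9.7, -0.4], [0, 0, 0, -9.7, -0.4], [0, 0, 0, -9.7, -0.4], [0, 0, 0, -9.7, -0.4], [0, 0, 0, -9.7, -0.4], [0, 0, 0, -9.7, -0.4], [0, 0, 0, -9.7, -0.4], [0, 0, 0, 0, -0.4], [0, 0, 0, 0, -0.4]]}}

```text
time_s: 11.35
tool_pos: [0.4319, 0.3448, 0.2134]
orientation: [2.224, 2.219, -0.0]
ft_force: [0.6, 0.4, -1.2]
opening: 0.0658
gripper_force: 0.0
```

Request:
{"name": "apply_moves", "arguments": {"commands": [[0, 0, 30, 0, -0.4], [0, 0, 40, 0, -0.4], [0, 0, 40, 0, -0.4], [0, 0, 30, 0, -0.4], [0, 0, 14, 0, -0.4], [0, 0, 0, 0, -0.4], [0, 0, 0, 0, 0], [0, 0, 0, 0, 0.3], [0, 0, 0, 0, 0.6], [0, 0, 0, 0, 1], [0, 0, 0, 0, 1], [0, 0, 0, 0, 1]]}}

```text
time_s: 12.85
tool_pos: [0.4318, 0.3451, 0.0595]
orientation: [-2.22, -2.223, -0.0]
ft_force: [-1.8, 0.0, 1.2]
opening: 0.02
gripper_force: 30.0
```

Request:
{"name": "apply_moves", "arguments": {"commands": [[0, 0, 0, 0, 1], [0, 0, 0, 0, 1]]}}

```text
time_s: 13.1
tool_pos: [0.4318, 0.3451, 0.0595]
orientation: [-2.219, -2.223, -0.0]
ft_force: [-1.0, 0.2, 2.1]
opening: 0.02
gripper_force: 30.0
```

The grip is held at 20 mm. Now I push it 69 mm along the track.

Request:
{"name": "apply_moves", "arguments": {"commands": [[0, 5, 0, 0, 1], [0, 10, 0, 0, 1], [0, 10, 0, 0, 1], [0, 10, 0, 0, 1], [0, 10, 0, 0, 1], [0, 10, 0, 0, 1], [0, 9, 0, 0, 1], [0, 5, 0, 0, 1], [0, 0, 0, 0, 1], [0, 0, 0, 0, 1]]}}

```text
time_s: 14.35
tool_pos: [0.5021, 0.3444, 0.0595]
orientation: [2.219, 2.222, 0.0]
ft_force: [2.4, -7.3, 4.5]
opening: 0.0198
gripper_force: 30.0
```

Request:
{"name": "apply_moves", "arguments": {"commands": [[0, 0, 0, 0, 0.6], [0, 0, 0, 0, 0.2], [0, 0, 0, 0, 0], [0, 0, 0, 0, -0.2], [0, 0, 0, 0, -0.2], [0, 0, -20, 0, -0.2], [0, 0, -30, 0, -0.2], [0, 0, -40, 0, -0.2], [0, 0, -40, 0, -0.2], [0, 0, -20, 0, -0.2], [0, 0, 0, 0, -0.2]]}}

```text
time_s: 15.72
tool_pos: [0.5012, 0.3456, 0.2121]
orientation: [2.218, 2.223, 0.006]
ft_force: [0.5, 0.3, 0.2]
opening: 0.056
gripper_force: 0.0
```

Request:
{"name": "apply_moves", "arguments": {"commands": [[-10, -40, 0, 0, -0.2], [-10, -40, 0, 0, -0.2], [0, 0, 0, 0, -0.2], [0, 0, 0, 0, -0.2]]}}

```text
time_s: 16.23
tool_pos: [0.4211, 0.3251, 0.2093]
orientation: [2.219, 2.224, 0.0]
ft_force: [0.0, 0.5, -1.0]
opening: 0.0566
gripper_force: 0.0
```

```bash
python3 - <<'E'
from h import *
C={n:camera(n) for n in("top","wrist")}; np.save("c6",C,allow_pickle=True)
s=sense();print(s["time_s"],s["tool_pos"],s["ft_force"])
a=cv2.resize(C["wrist"]["pixels"][40:300,240:512],(544,520),interpolation=cv2.INTER_CUBIC)
b=cv2.resize(C["top"]["pixels"][120:250,80:240],(240,195))
o=np.zeros((520,800,3),np.uint8);o[:,:544]=a;o[:195,544:784]=b
cv2.imwrite("pics/w6.png",o)
E
```

```text
16.325 [0.42136002 0.32512205 0.20908579] [ 1.36108101  0.50989222 -0.30478351]
```

View pics/w6.png

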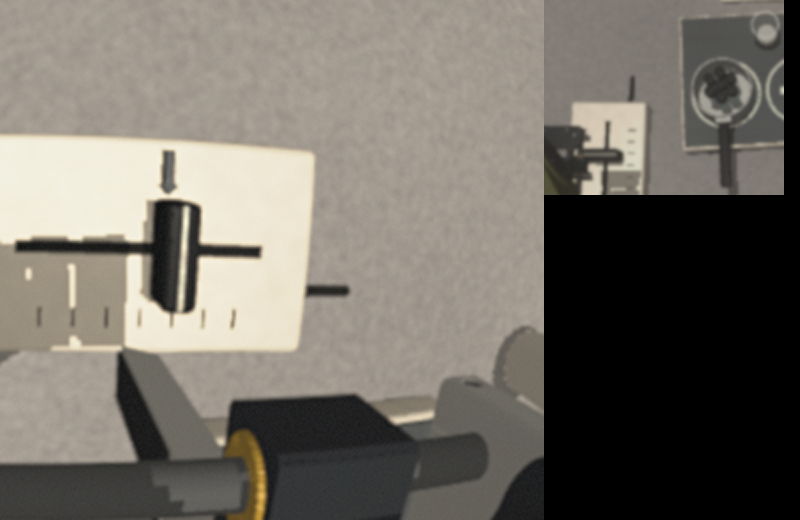

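The white line is at column ~182 (rows 205–310) and the pointer at column ~168.5 (rows 152–192). The parallax comes from the line sitting higher than the pointer. The pan stands in the rings.

```bash
python3 - <<'E'
from h import *
C=np.load("c6.npy",allow_pickle=True).item();c=C["wrist"]
P=lambda x,y,z:onz(c,240+x/2-.25,40+y/2-.25,z,True)
g=cv2.cvtColor(c["pixels"],cv2.COLOR_BGR2GRAY)
for r in(150,160,170,185): print(r,g[r,314:342])
print("ptr",P(168.5,185,.048),P(168,156,.048)); 
for q in[(184,208),(182,255),(179,308)]: print("line",P(*q,.08))
a,b=P(20,246,.04),P(258,252,.04);print("track yaw",np.degrees(np.arctan2(*(b-a)[1::-1])))
E
```

```text
150 [149 136  90  42  19  21  27  26  23  29  38  46  60  67  68  60  80 160
 232 229 152  70  46  45  42  68 153 227]
160 [131 113  71  37  24  22  25  22  22  33  34  44  55  60  59  65 127 205
 227 168  87  47  45  44  58 122 197 231]
170 [141 105  59  26  14  25  21  22  30  36  46  54  60  59  60  96 167 211
 189 122  61  43  42  46  98 181 233 239]
185 [111  65  30  21  20  23  23  27  34  42  48  55  53  53  96 168 214 196
 125  59  41  37  40  79 165 229 236 235]
ptr [0.50180258 0.38257723 0.048     ] [0.50116878 0.39910479 0.048     ]
line [0.50279945 0.37185165 0.08      ]
line [0.50272186 0.347193   0.08      ]
line [0.50263516 0.318671   0.08      ]
track yaw -0.711256255557143
```

```bash
python3 -c "
from station import *
print(close_job())"
```

```text
the job is handed in; nothing more can be done
None
```

I slid the pan onto the ringed place, about 2–3 mm off centre with its handle square to the front edge, set the slider's line about 1 mm from the pointer, left the beaker and jar untouched, and handed the job in at about 16 s; no verdict came back.

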